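Lock a bayonet flow sensor into the test nest and shut the guard

TASK

Load the green-winged sensor into the test nest: lower it into the steel bayonet collar, push it down against the spring, turn it clockwise (seen from above) to the end stop and let go, so that the spring lifts it into the lock and it stays held down. Then push the yellow-framed guard door shut until it snaps into its catch. Leave the red-winged sensor and everything else on the bench where they are.

Things in the scene. Friction and masses are not known exactly. Their poses are not given: they have to be found in the camera images.
- green_sensor: The sensor to load: upright, 110 mm tall; black body 60 mm across (28 to 75 mm up) on a round foot 42 mm across; two steel lugs at the very bottom along +x and -x (62 mm tip to tip, 12 wide, 9 high); on top a green grip wing, a bar 52 mm long along x, 14 thick along y, 75 to 110 mm up; side port on +y to 40 mm. Origin: centre of underside, z up. 0.25 kg.
- red_sensor: A rejected sensor that stays where it is: upright, 110 mm tall; black body 60 mm across (28 to 75 mm up) on a round foot 42 mm across; two steel lugs at the very bottom along +x and -x (62 mm tip to tip, 12 wide, 9 high); on top a red grip wing, a bar 52 mm long along x, 14 thick along y, 75 to 110 mm up; side port on +y to 40 mm. Origin: centre of underside, z up. 0.25 kg.
- nest: Test nest fixed to the table: base plate 210 x 220 mm, red block, steel bayonet collar 82 mm across on top (50 to 86 mm up), upright plate at its -y side (150 mm high), guard door at its +y side. Origin: centre of its underside, below the collar's axis, z up. The collar's clocking is NOT measured: its two slots lie along the nest's x turned by -0.4 to 0.4 rad; find it by touch or sight.
- socket_top (a point): On the collar's axis, at its top face, 86 mm above the table; axes as the nest's. Centre hole 47 mm, two facing slots 17 mm wide with yellow marks. With lugs off the slots a sensor's underside rests here at 86 mm; over the slots its lugs drop in and its underside meets the sprung plunger at 81 mm (5 N, plus 0.4 N per mm; it bottoms at 63 mm).
- socket_lock (a point): On the collar's axis, 71 mm above the table: where the underside of a locked sensor is. To turn, the underside must be pushed to 66 mm or lower; it turns clockwise from above by 1.05 rad (red marks) to an end stop at 1.05 to 1.2 rad and is blocked the other way. Let go there, the spring lifts it 4 mm into the lock; let go short of it, it stays at 67 mm, not locked, or pops up to 81 mm.
- door (a joint): Guard door opening, rad: 0 shut, 1.4 wide open; it opens to the nest's +y side. A sprung roller catch resists from about 0.09 to 0.04 rad (about 6 N at the free edge), then draws it to 0 and holds it.
- door_hinge (a point): On the door's upright hinge axis, at the height of the door's top edge (160 mm above the table); in the nest's frame at x 85, y 85 mm.
- door_edge (a point): On the outer face (the side to push), at the top edge 160 mm above the table, 155 mm from the hinge axis, 10 mm from the free edge. Its x axis points to the hinge, its y axis is the outward normal of that face. Door: clear panel in a yellow frame, 165 mm wide, 10 mm thick, 20 to 160 mm above the table.
- bottle: White bottle, 60 mm across, 160 mm tall, origin at the underside's centre; leave alone.
- screwdriver: Orange-handled screwdriver lying along its x, 180 mm; leave alone.
- coupling: Brass coupling, 40 mm across, 52 mm tall, origin at the underside's centre; leave alone.
- tray: Blue open tray 160 x 120 x 40 mm, origin at the underside's centre; leave alone.
- connector_box: White box with green top, 100 x 130 x 50 mm, origin at the underside's centre; leave alone.
- valve_body: Black lying valve body, 60 mm long, 32 mm tall, origin at the underside's centre; leave alone.

How it is judged:
By the outcome, as a careful person would: the job done as asked, in the order asked, and still so for the second after the job is handed in, with the robot touching nothing.
It also fails if it takes over 70 s, if anything falls off the work surface, if the arm or the gripper's body presses on something with over 40 N, if the wrist force passes 120 N, or if a joint passes its speed limit or range.

ROBOT

A 7-joint arm with a two-finger parallel gripper is mounted at the origin on the work surface. World frame = base frame: x ahead of the robot, y to its left, z up, the work surface at z = 0. Lengths are in m, angles in rad, forces in N, time in s.
With the tool pointing down it reaches from about 0.35 to 0.9 m from the base axis. Payload 8.1 kg.
Tool frame: the origin (TCP) lies midway between the tips of the shut fingers; the grasp point (between the pads) lies 19 mm behind it (arm.hold_point_z is the z of the grasp point in the tool frame, in m); z points along the fingers, y is the line along which they close (so a half turn about z gives the same grasp; the last joint's range is limited). The gripper opens to 92 mm and grips with 3 to 60 N. Pads are 19 mm wide; open, the fingers measure 130 mm over their backs; the gripper's body (75 mm by 190 mm) begins 47 mm behind the grasp point.
Start: joints at [1.176, 0.434, 0.025, 1.573, -0.012, 1.134, -0.075], TCP at [0.18, -0.599, 0.227] pointing down, gripper open.
Joint ranges: [-2.62, 2.62], [-0.44, 2.09], [-1.27, 1.32], [0.08, 2.57], [-1.32, 4.46], [0.12, 2], [-2.74, 2.74]. Speed limits (rad/s): [2.22, 2.22, 3.01, 3.01, 3.14, 3.14, 3.14].

INTERFACE

Orientations are given as a rotation vector (axis times angle).
In Python, from cell import arm, get_image, camera_params, job gives the robot as it stands.
- The arm moves only by the tool send_rows, never from a script. Its argument "deltas" is a list of rows, each a list of 3 entries, a list of its own where there are three numbers: the shift along the world's x, y, z in m, then the turn, a rotation vector about the world's x, y, z in rad, then the finger opening in m, from 0 to 0.0918. In form: [[[tx, ty, tz], [ax, ay, az], gripper], ...]. A call has exactly 10 rows; each row shifts and turns the commanded pose from where the row before left it; what a row does not reach is not made up. A row lasts 1/10 s, in which the tool goes at most 50 mm and 8.59 degrees, less where a joint would pass 70% of its speed; a pose out of reach is approached as far as the arm can. A call with a gripper value outside its range is refused whole. The fingers move at their own pace and stop on an object; "force" is the grip in N (left out, the last holds). Time passes only in rows, so rows that do not move let the fingers close, or fill a call up. It gives the time, the measured TCP pose, the force and the opening at its end, in the units of the state.
- arm.observe(): the state, without advancing time (a new reading comes with each control period).
- get_image(name): name is "side" or "top"; returns the picture (480x640x3 uint8, red, green, blue); there is no depth.
- camera_params(name): a dict with "fov_y" (degrees; the focal length in pixels is half the picture's height over the tangent of half this angle, whatever the lens; pixels are square), "cx", "cy" (the principal point, pixels), "rvec" (rotation vector, rad) and "tvec" (3), from world to camera coordinates, as OpenCV has them. Camera axes: x right, y down, z forward; pixel columns grow to the right and rows downward; lengths in m; the calibration is good to about 2 mm. A picture is of the moment at which its call begins. camera_params takes no time and is no camera call.
- job.sign_off(): hands the job in, once; it reports no verdict.
The state is a dict: "clock": time; "joints": joint angles; "dq": joint speeds; "joint_efforts": joint torques, N m; "position": TCP position; "ee_rot": TCP orientation; "force": force on the tool from outside, world axes, zero at the start; "ft_torque": the same for the moment, N m; "width": opening from 0.0 (shut) to 1.0 (fully open).
Only numpy, scipy, OpenCV 4.12 (cv2) and the standard library are available. Lean on these libraries where they do the work, as an engineer would, in place of code of your own. Each camera call takes 0.05 s, during which the arm holds its last target. There are 200 camera calls.

## Working session

There is one attempt and no reset: what is moved stays moved. The work goes in short steps, Python scripts to look and compute and a tool call to move; the robot and the scene stay as the last step left them, time stands still between calls to the robot, and variables do not carry over. Pictures are saved under pics/ and viewed, on a budget of 10 in all, crops included, one or two more only if the job needs it, and the job is handed in when it is done.

Besides the shell and the picture viewer there is one more tool, called after "Emit:" as a command line: name --argument value ..., lists and objects as JSON in quotes. send_rows: Moves the arm, as the interface text tells. Its arguments: {"type":"object","properties":{"deltas":{"type":"array","items":{"type":"array"}},"force":{"type":"number"}},"required":["deltas"]}

```bash
mkdir -p pics; ls
cat > h.py <<'E'
import numpy as np, cv2
from cell import arm, get_image, camera_params, job
def P(n):
    p=camera_params(n); f=240/np.tan(np.radians(p["fov_y"])/2)
    K=np.array([[f,0,p["cx"]],[0,f,p["cy"]],[0,0,1.]])
    R,_=cv2.Rodrigues(np.array(p["rvec"],float)); return K,R,np.array(p["tvec"],float).reshape(3)
def proj(n,X):
    K,R,t=P(n); q=(R@np.atleast_2d(X).T).T+t; q=(K@q.T).T; return q[:,:2]/q[:,2:]
def ray(n,uv):
    K,R,t=P(n); d=R.T@np.linalg.inv(K)@np.array([uv[0],uv[1],1.]); return -R.T@t,d
def onz(n,uv,z):
    c,d=ray(n,uv); return c+d*(z-c[2])/d[2]
def snap(n,name):
    im=get_image(n); cv2.imwrite(f"pics/{name}.png",im[:,:,::-1]); return im
E
python3 - <<'E'
from h import *
for n in("top","side"):
    snap(n,n+"0"); p=camera_params(n); print(n,p, -P(n)[1].T@P(n)[2])
print(arm.observe(), arm.hold_point_z)
E
```

```text
pics
top {'fov_y': 47.85431956324598, 'cx': 312.9108469272102, 'cy': 242.7389553637402, 'rvec': array([ 2.13902039, -2.15079236,  0.16076975]), 'tvec': array([-0.00652124,  0.58363018,  1.45133959])} [ 0.36263708 -0.00723335  1.52167517]
side {'fov_y': 53.78906066169732, 'cx': 318.3647038478346, 'cy': 241.84776307103658, 'rvec': array([ 0.38125796, -2.70052759,  1.28331719]), 'tvec': array([0.56115414, 0.18632651, 1.03196488])} [0.34248465 0.81145964 0.79925   ]
{'clock': 0.1, 'joints': array([ 1.17638181,  0.43516369,  0.02498244,  1.57398023, -0.0115781 ,
        1.13396316, -0.07513435]), 'dq': array([ 1.63980103e-03, -2.07104005e-03,  1.63816386e-03, -2.20266616e-03,
        9.91313254e-05,  1.72939541e-03,  4.46810328e-04]), 'joint_efforts': array([ 4.21479723e-03, -6.69124103e+01,  9.88352560e-01, -3.15140784e+01,
       -6.05646428e-02,  3.74656159e-02,  4.15887450e-05]), 'position': array([ 0.17962145, -0.59818155,  0.2260271 ]), 'ee_rot': array([-3.10692309e+00, -4.56404926e-01,  5.42533194e-04]), 'force': array([-0.65285137,  1.03590565,  0.37122371]), 'ft_torque': array([-0.01431924,  0.01577106,  0.01469955]), 'width': 1.003715474999624} -0.0188
```

View pics/top0.png

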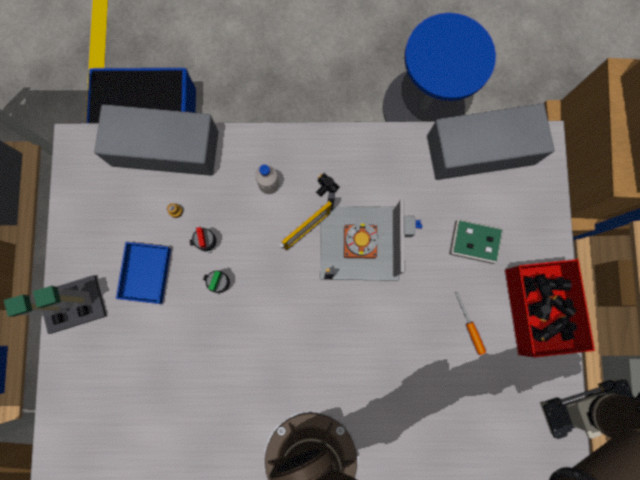

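View pics/side0.png

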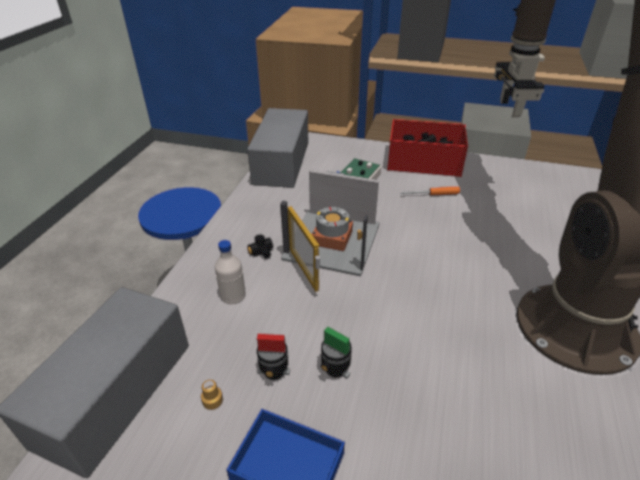

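The top view has the green sensor at about (217,281), the red one at (204,238) and the collar at (361,240). The door is open, from its hinge at (332,203) to its free edge at (284,246). The side view agrees, with the green wing at (336,340) and the collar at (332,222).

Run:
```python
from h import *
t=np.mean([get_image("top").astype(float) for _ in range(4)],0).astype(np.uint8)
s=np.mean([get_image("side").astype(float) for _ in range(4)],0).astype(np.uint8)
cv2.imwrite("pics/t.png",t[:,:,::-1]); cv2.imwrite("pics/s.png",s[:,:,::-1])
a=cv2.resize(t[190:290,310:410,::-1],(600,600)[:2],interpolation=cv2.INTER_CUBIC)
cv2.imwrite("pics/collar.png",a[:, :])
a=cv2.resize(t[215:305,180:240,::-1],(400,600),interpolation=cv2.INTER_CUBIC)
b=cv2.resize(s[195:255,300:360,::-1],(400,400),interpolation=cv2.INTER_CUBIC)
b=cv2.copyMakeBorder(b,0,200,0,0,cv2.BORDER_CONSTANT)
cv2.imwrite("pics/crop2.png",np.hstack([a,b]))
hsv=cv2.cvtColor(t,cv2.COLOR_RGB2HSV)
def comp(m,name,z,roi):
    mm=np.zeros_like(m); y0,y1,x0,x1=roi; mm[y0:y1,x0:x1]=m[y0:y1,x0:x1]
    ys,xs=np.nonzero(mm); pts=np.array([onz("top",(x,y),z)[:2] for x,y in zip(xs,ys)])
    r=cv2.minAreaRect(pts.astype(np.float32)*1000); c=pts.mean(0); w,v=np.linalg.eigh(np.cov(pts.T)); 
    print(name,len(pts),c,np.degrees(np.arctan2(v[1,1],v[0,1])),r)
H,S,V=hsv[...,0],hsv[...,1],hsv[...,2]
comp((H>40)&(H<85)&(S>110),"green",.105,(260,300,195,240))
comp(((H<8)|(H>172))&(S>130),"red",.105,(220,260,185,225))
comp((H>18)&(H<32)&(S>120),"door",.16,(190,255,275,345))
comp(((H<12)|(H>172))&(S>90),"block",.05,(210,270,330,390))
for uv in [(361,240)]: print("collar",onz("top",uv,.086))
```

```text
green 134 [0.47601998 0.24867505] 160.74860028164554 ((476.3028564453125, 248.8582000732422), (18.661659240722656, 51.714111328125), 69.2917251586914)
red 136 [0.59078687 0.28745068] -165.96131430810692 ((590.7036743164062, 288.0316467285156), (56.16410827636719, 19.137714385986328), 11.497544288635254)
door 468 [0.6137178  0.00392997] 131.40006573646554 ((612.86865234375, 2.7278976440429688), (27.449186325073242, 167.0852508544922), 40.46523666381836)
block 344 [ 0.57583203 -0.13240554] -135.0076821978026 ((586.91796875, -139.51617431640625), (88.40284729003906, 89.75247955322266), 89.195068359375)
collar [ 0.58395316 -0.13885781  0.086     ]
```

View pics/collar.png

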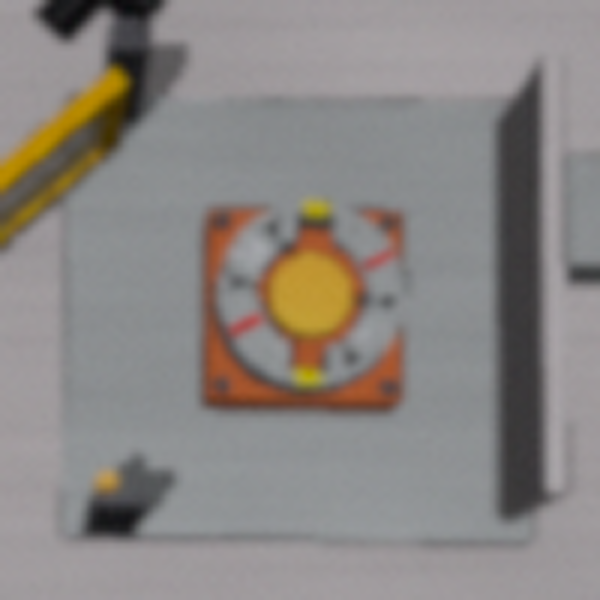

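View pics/crop2.png

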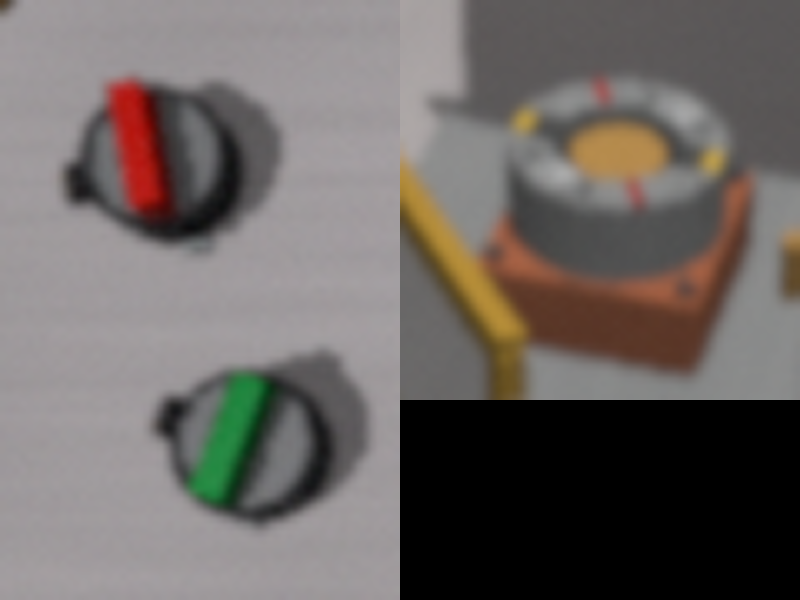

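The yellow slot marks sit at crop pixels (316,208) and (308,376), so the slots are clocked close to the nest's x. The red marks lie 60° clockwise of them. The green sensor's port points up and left, which gives a yaw of about -19°. I'll turn these into numbers now.

Run:
```python
from h import *
t=cv2.imread("pics/t.png")[:,:,::-1].copy(); s=cv2.imread("pics/s.png")[:,:,::-1].copy()
def marks(im,n,roi,lo,hi,z,sm):
    y0,y1,x0,x1=roi; c=cv2.resize(im[y0:y1,x0:x1],None,fx=8,fy=8,interpolation=cv2.INTER_CUBIC)
    h=cv2.cvtColor(c,cv2.COLOR_RGB2HSV); m=cv2.inRange(h,(lo,sm,90),(hi,255,255))
    k,_,st,ce=cv2.connectedComponentsWithStats(m)
    for i in range(1,k):
        if st[i,4]>60:
            u=(ce[i]+.5)/8-.5+np.array([x0,y0]); print(n,st[i,4],u.round(2),onz(n,u,z).round(4))
for lo,hi,sm in((24,34,150),): 
    marks(t,"top",(218,262,340,385),lo,hi,.086,sm); marks(s,"side",(200,232,314,354),lo-3,hi,.086,sm)
print("red"); marks(t,"top",(218,262,340,385),170,180,.086,80); marks(s,"side",(200,229,314,354),170,180,.086,80)
print("plunger/top orange"); marks(t,"top",(228,250,350,374),15,23,.081,100); marks(s,"side",(205,225,320,350),12,21,.081,80)
# green wing side
h=cv2.cvtColor(s,cv2.COLOR_RGB2HSV); m=cv2.inRange(h,(40,110,30),(85,255,255)); m[:320]=0;m[365:]=0;m[:,:310]=0;m[:,365:]=0
ys,xs=np.nonzero(m); print(len(xs),xs.min(),xs.max(),ys.min(),ys.max(), onz("side",(xs.mean(),ys.mean()),.1))
print("pred wing", proj("side",[[.4767+sx*.026*np.cos(-.337)-sy*.007*np.sin(-.337),.2502+sx*.026*np.sin(-.337)+sy*.007*np.cos(-.337),.11] for sx in(-1,1) for sy in(-1,1)]).round(1))
# base plate corners (top crop /6) at z~0.01 ; door line ends at .16
for U in [(62,100),(60,538),(533,542)]: print("plate",onz("top",((U[0]+.5)/6-.5+310,(U[1]+.5)/6-.5+190),.012))
```

```text
top 456 [362.3  224.75] [ 0.6255 -0.1432  0.086 ]
top 521 [360.84 252.44] [ 0.5503 -0.1378  0.086 ]
red
top 91 [371.93 233.41] [ 0.6017 -0.1686  0.086 ]
plunger/top orange
top 11146 [361.28 238.77] [ 0.5881 -0.1401  0.081 ]
side 7045 [332.39 217.03] [ 0.5879 -0.1423  0.081 ]
side 440 [346.38 218.8 ] [ 0.5515 -0.1446  0.081 ]
363 325 348 328 353 [0.47315771 0.2574165  0.1       ]
pred wing [[349.7 337.5]
 [345.6 342.5]
 [326.6 325.1]
 [322.4 329.8]]
plate [ 0.69334516 -0.03033324  0.012     ]
plate [ 0.48503469 -0.02784651  0.012     ]
plate [ 0.4819629  -0.24807152  0.012     ]
```

Emit:
send_rows --deltas '[[[0.02, 0.03, 0.01], [0, 0, 0.13], 0.0918], [[0.025, 0.045, 0.01], [0, 0, 0.13], 0.0918], [[0.025, 0.045, 0.01], [0, 0, 0.13], 0.0918], [[0.025, 0.045, 0], [0, 0, 0.13], 0.0918], [[0.025, 0.045, 0], [0, 0, 0.13], 0.0918], [[0.025, 0.045, 0], [0, 0, 0.13], 0.0918], [[0.025, 0.045, 0], [0, 0, 0.13], 0.0918], [[0.025, 0.045, 0], [0, 0, 0.13], 0.0918], [[0.02, 0.045, 0], [0, 0, 0.13], 0.0918], [[0.02, 0.045, 0], [0, 0, 0.13], 0.0918]]'

```text
clock: 1.5
position: [0.4094, -0.1724, 0.2562]
ee_rot: [2.191, 2.249, 0.0]
force: [1.7, -0.5, -0.1]
width: 1.003
```

Emit:
send_rows --deltas '[[[0.0067, 0.042, -0.003], [0, 0, 0.12], 0.0918], [[0.0067, 0.042, -0.003], [0, 0, 0.12], 0.0918], [[0.0067, 0.042, -0.003], [0, 0, 0.12], 0.0918], [[0.0067, 0.042, -0.003], [0, 0, 0.12], 0.0918], [[0.0067, 0.042, -0.003], [0, 0, 0.12], 0.0918], [[0.0067, 0.042, -0.003], [0, 0, 0.12], 0.0918], [[0.0067, 0.042, -0.003], [0, 0, 0.12], 0.0918], [[0.0067, 0.042, -0.003], [0, 0, 0.12], 0.0918], [[0.0067, 0.042, -0.003], [0, 0, 0.12], 0.0918], [[0.0067, 0.044, -0.003], [0, 0, 0.128], 0.0918]]'

```text
clock: 2.5
position: [0.4763, 0.2491, 0.2258]
ee_rot: [0.528, 3.096, -0.0]
force: [0.9, -0.5, 0.1]
width: 1.0
```

Run:
```python
from h import *
o=arm.observe(); print(o["position"],o["ee_rot"],o["joints"],o["force"])
r=o["ee_rot"]; R=cv2.Rodrigues(r)[0]; print("toolx deg",np.degrees(np.arctan2(R[1,0],R[0,0])), R[:,2])
```

```text
[0.47625475 0.24906134 0.22579012] [ 5.28303753e-01  3.09614199e+00 -2.20668198e-04] [ 0.04473671  0.42378385 -0.85324201  1.73833605  0.34888643  1.13867726
  0.31930635] [ 0.89541297 -0.49947555  0.13804824]
toolx deg 160.63342688900042 [ 6.67416679e-04 -2.56427217e-04 -9.99999744e-01]
```

Emit:
send_rows --deltas '[[[0, 0, -0.025], [0, 0, 0], 0.0918], [[0, 0.001, -0.03], [0, 0, 0], 0.0918], [[0, 0, -0.03], [0, 0, 0], 0.0918], [[0, 0, -0.03], [0, 0, 0], 0.0918], [[0, 0, -0.02], [0, 0, 0], 0.0918], [[0, 0, -0.01], [0, 0, 0], 0.0918], [[0, 0, 0], [0, 0, 0], 0.0918], [[0, 0, 0], [0, 0, 0], 0.03], [[0, 0, 0], [0, 0, 0], 0.03], [[0, 0, 0], [0, 0, 0], 0.03]]' --force 25

```text
clock: 3.5
position: [0.4764, 0.2491, 0.0818]
ee_rot: [0.534, 3.094, 0.002]
force: [0.3, -0.1, -0.6]
width: 0.791
```

Emit:
send_rows --deltas '[[[0, 0, 0], [0, 0, 0], 0.03], [[0, 0, 0], [0, 0, 0], 0.01], [[0, 0, 0], [0, 0, 0], 0.005], [[0, 0, 0], [0, 0, 0], 0.0], [[0, 0, 0], [0, 0, 0], 0.0], [[0, 0, 0], [0, 0, 0], 0.0], [[0, 0, 0], [0, 0, 0], 0.0], [[0, 0, 0.002], [0, 0, 0], 0.0], [[0, 0, 0.01], [0, 0, 0], 0.0], [[0, 0, 0.01], [0, 0, 0], 0.0]]' --force 50

```text
clock: 4.5
position: [0.4756, 0.2486, 0.1034]
ee_rot: [-0.534, -3.095, 0.001]
force: [0.2, 0.5, -2.9]
width: 0.151
```

Run:
```python
from h import *
o=arm.observe(); print(o)
t=snap("top","t2"); s=snap("side","s2")
a=cv2.resize(t[225:325,170:270,::-1],(400,400),interpolation=cv2.INTER_CUBIC)
b=cv2.resize(s[270:390,280:400,::-1],(400,400),interpolation=cv2.INTER_CUBIC)
cv2.imwrite("pics/g1.png",np.hstack([a,b]))
```

```text
{'clock': 4.5, 'joints': array([-0.02889894,  0.55568275, -0.77048078,  1.88386085,  0.48771096,
        0.90040769,  0.19204019]), 'dq': array([ 0.07951485, -0.13133975, -0.09985506, -0.10331779, -0.13813205,
        0.19139726,  0.11708489]), 'joint_efforts': array([ -0.69856128, -59.32395458, -11.47406459, -24.05700088,
         0.25890143,  -0.33906983,  -0.27544065]), 'position': array([0.47555667, 0.24863611, 0.1033746 ]), 'ee_rot': array([-5.33981004e-01, -3.09522511e+00,  6.58333867e-04]), 'force': array([ 0.24011447,  0.45096028, -2.92947849]), 'ft_torque': array([ 0.0223634 , -0.1846961 ,  0.01406093]), 'width': 0.15064228516604708}
```

View pics/g1.png

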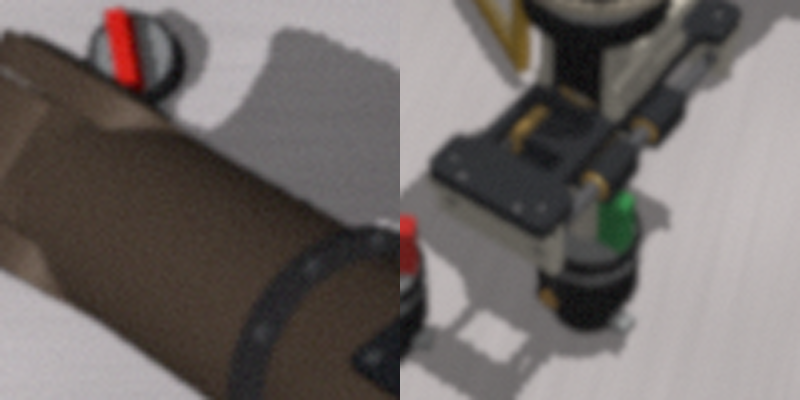

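The sensor is held: the opening reads 13.8 mm and the z force matches its weight. The side crop shows the fingers on the green wing at about (620,215). Next I lift it over the door and carry it to the collar.

Emit:
send_rows --deltas '[[[0, 0, 0.04], [0, 0, 0], 0.0], [[0, 0, 0.045], [0, 0, 0], 0.0], [[0.009, -0.03, 0.045], [0, 0, 0.03], 0.0], [[0.009, -0.03, 0.04], [0, 0, 0.03], 0.0], [[0.009, -0.03, 0.01], [0, 0, 0.03], 0.0], [[0.009, -0.03, 0], [0, 0, 0.03], 0.0], [[0.009, -0.03, 0], [0, 0, 0.03], 0.0], [[0.009, -0.03, 0], [0, 0, 0.03], 0.0], [[0.009, -0.03, 0], [0, 0, 0.03], 0.0], [[0.009, -0.03, 0], [0, 0, 0.03], 0.0]]'

```text
clock: 5.6
position: [0.5469, 0.0105, 0.2783]
ee_rot: [0.158, 3.137, -0.0]
force: [-0.5, 0.8, -2.9]
width: 0.146
```

Emit:
send_rows --deltas '[[[0.009, -0.033, 0], [0, 0, 0.03], 0.0], [[0.009, -0.033, 0], [0, 0, 0], 0.0], [[0.009, -0.033, 0], [0, 0, 0], 0.0], [[0.008, -0.03, 0], [0, 0, 0], 0.0], [[0.005, -0.02, 0], [0, 0, 0], 0.0], [[0, 0, 0], [0, 0, 0], 0.0], [[0, 0, 0], [0, 0, 0], 0.0], [[0, 0, 0], [0, 0, 0], 0.0], [[0, 0, 0], [0, 0, 0], 0.0], [[0, 0, 0], [0, 0, 0], 0.0]]'

```text
clock: 6.6
position: [0.5869, -0.1362, 0.2785]
ee_rot: [0.111, 3.139, -0.0]
force: [0.6, -1.1, -2.9]
width: 0.149
```

```bash
cat >> h.py <<'E'
def st():
    o=arm.observe(); R=cv2.Rodrigues(o["ee_rot"])[0]
    print("t",round(o["clock"],2),"pos",o["position"].round(4),"toolx",np.degrees(np.arctan2(R[1,0],R[0,0])).round(2),"zax",R[:,2].round(4),"F",o["force"].round(1),"M",o["ft_torque"].round(3),"w",round(o["width"]*91.8,1),"q",o["joints"].round(2)); return o
E
python3 - <<'E'
from h import *
st()
E
```

```text
t 6.6 pos [ 0.5869 -0.1362  0.2785] toolx 175.96 zax [ 2.e-04 -1.e-04 -1.e+00] F [ 0.6 -1.1 -2.9] M [ 0.042 -0.179  0.03 ] w 13.7 q [ 0.69  0.49 -0.84  1.5   0.37  1.31  1.32]
```

Emit:
send_rows --deltas '[[[0.001, -0.003, -0.01], [0, 0, 0], 0.0], [[0, -0.002, -0.02], [0, 0, 0], 0.0], [[0, 0, -0.02], [0, 0, 0], 0.0], [[0, 0, -0.02], [0, 0, 0], 0.0], [[0, 0, -0.02], [0, 0, 0], 0.0], [[0, 0, -0.01], [0, 0, 0], 0.0], [[0, 0, 0], [0, 0, 0], 0.0], [[0, 0, 0], [0, 0, 0], 0.0], [[0, 0, 0], [0, 0, 0], 0.0], [[0, 0, 0], [0, 0, 0], 0.0]]'

```text
clock: 7.6
position: [0.5885, -0.1421, 0.1792]
ee_rot: [0.113, 3.138, -0.0]
force: [0.6, 0.2, -2.5]
width: 0.149
```

Run:
```python
from h import *
o=st()
s=np.mean([get_image("side").astype(float) for _ in range(4)],0).astype(np.uint8); cv2.imwrite("pics/s3.png",s[:,:,::-1])
x0,y0=285,155
b=cv2.resize(s[y0:y0+90,x0:x0+90,::-1],(600,600),interpolation=cv2.INTER_CUBIC)
k=600/90
def dr(X,c):
    for u in proj("side",X): cv2.circle(b,tuple(int(v) for v in ((u-[x0,y0]+.5)*k-.5)),2,c,-1)
a=np.linspace(0,2*np.pi,36)[:,None]; ring=np.hstack([np.cos(a),np.sin(a)])
p=o["position"]; uz=p[2]-.0818
dr(np.hstack([ring*.03+p[:2],np.full((36,1),uz+.028)]),(255,0,255)); dr(np.hstack([ring*.03+p[:2],np.full((36,1),uz+.075)]),(255,0,255))
dr(np.hstack([ring*.041+[.588,-.141],np.full((36,1),.086)]),(0,255,0))
th=np.radians(175.9); d=np.array([np.cos(th),np.sin(th)])*.031
dr([[*(p[:2]+d),uz],[*(p[:2]-d),uz]],(255,255,0))
cv2.imwrite("pics/c3.png",b)
```

```text
t 7.6 pos [ 0.5885 -0.1421  0.1792] toolx 175.88 zax [ 1.5e-03 -3.0e-04 -1.0e+00] F [ 0.6  0.2 -2.5] M [ 0.054 -0.141  0.007] w 13.7 q [ 0.68  0.57 -0.8   1.64  0.45  1.12  1.26]
```

View pics/c3.png

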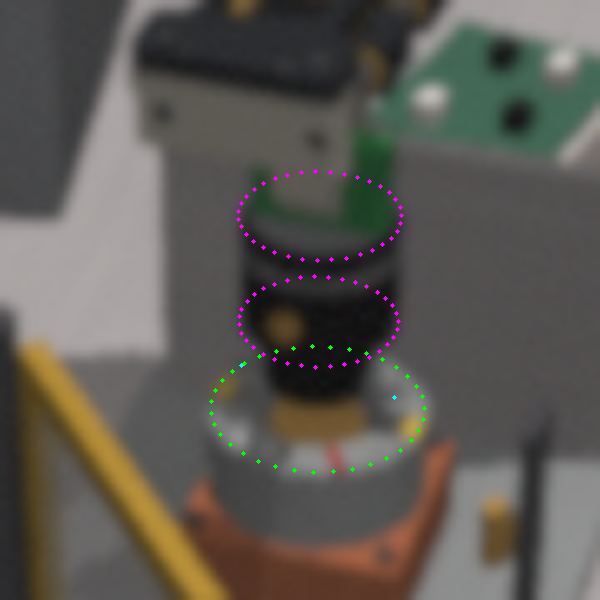

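The crop shows the body centred at about x=323 and the collar at about x=318. They line up to about 1 mm, so I lower slowly and watch the force.

Emit:
send_rows --deltas '[[[0.0005, 0.001, -0.002], [0, 0, 0], 0.0], [[0, 0, -0.002], [0, 0, 0], 0.0], [[0, 0, -0.002], [0, 0, 0], 0.0], [[0, 0, -0.002], [0, 0, 0], 0.0], [[0, 0, -0.002], [0, 0, 0], 0.0], [[0, 0, -0.001], [0, 0, 0], 0.0], [[0, 0, -0.001], [0, 0, 0], 0.0], [[0, 0, -0.001], [0, 0, 0], 0.0], [[0, 0, -0.001], [0, 0, 0], 0.0], [[0, 0, 0], [0, 0, 0], 0.0]]' --force 60

```text
clock: 8.8
position: [0.5884, -0.1412, 0.1641]
ee_rot: [-0.113, -3.139, -0.0]
force: [-1.1, -0.2, -2.7]
width: 0.149
```

Run:
```python
from h import *
o=st(); print("under",o["position"][2]-.0818)
```

```text
t 8.8 pos [ 0.5884 -0.1412  0.1641] toolx 175.88 zax [-1.e-04  0.e+00 -1.e+00] F [-1.1 -0.2 -2.7] M [ 0.123 -0.161  0.01 ] w 13.7 q [ 0.67  0.59 -0.79  1.65  0.46  1.1   1.25]
under 0.08231704872233896
```

The underside is at 82 mm with no contact force, so the lugs are in the slots. Now I push down.

Emit:
send_rows --deltas '[[[0, 0, -0.002], [0, 0, 0], 0.0], [[0, 0, -0.002], [0, 0, 0], 0.0], [[0, 0, -0.002], [0, 0, 0], 0.0], [[0, 0, -0.002], [0, 0, 0], 0.0], [[0, 0, -0.002], [0, 0, 0], 0.0], [[0, 0, -0.002], [0, 0, 0], 0.0], [[0, 0, -0.002], [0, 0, 0], 0.0], [[0, 0, -0.002], [0, 0, 0], 0.0], [[0, 0, -0.0015], [0, 0, 0], 0.0], [[0, 0, 0], [0, 0, 0], 0.0]]'

```text
clock: 9.8
position: [0.5887, -0.1411, 0.147]
ee_rot: [0.113, 3.139, -0.0]
force: [-1.2, 0.7, 8.0]
width: 0.147
```

Run:
```python
from h import *
o=st(); print("under",o["position"][2]-.0818)
```

```text
t 9.8 pos [ 0.5887 -0.1411  0.147 ] toolx 175.88 zax [ 7.e-04 -1.e-04 -1.e+00] F [-1.2  0.7  8. ] M [ 0.038  0.384 -0.017] w 13.5 q [ 0.66  0.6  -0.78  1.67  0.48  1.07  1.23]
under 0.06522869326240445
```

Emit:
send_rows --deltas '[[[0, 0, -0.001], [0, 0, 0], 0.0], [[0, 0, 0], [0, 0, -0.05], 0.0], [[0, 0, 0], [0, 0, -0.1], 0.0], [[0, 0, 0], [0, 0, -0.1], 0.0], [[0, 0, 0], [0, 0, -0.12], 0.0], [[0, 0, 0], [0, 0, -0.12], 0.0], [[0, 0, 0], [0, 0, -0.12], 0.0], [[0, 0, 0], [0, 0, -0.12], 0.0], [[0, 0, 0], [0, 0, -0.12], 0.0], [[0, 0, 0], [0, 0, -0.1], 0.0]]'

```text
clock: 10.8
position: [0.5893, -0.1415, 0.1465]
ee_rot: [1.542, 2.735, 0.001]
force: [-0.7, 0.4, 8.4]
width: 0.149
```

Run:
```python
from h import *
o=st(); print("under",o["position"][2]-.0818)
```

```text
t 10.8 pos [ 0.5893 -0.1415  0.1465] toolx 121.17 zax [ 2.1e-03 -8.0e-04 -1.0e+00] F [-0.7  0.4  8.4] M [-0.281  0.056  0.098] w 13.7 q [ 0.52  0.54 -0.55  1.68  0.33  1.01  0.4 ]
under 0.06473618777346953
```

Emit:
send_rows --deltas '[[[0, 0, 0], [0, 0, -0.03], 0.0], [[0, 0, 0], [0, 0, -0.03], 0.0], [[0, 0, 0], [0, 0, -0.03], 0.0], [[0, 0, 0], [0, 0, -0.03], 0.0], [[0, 0, 0], [0, 0, -0.03], 0.0], [[0, 0, 0], [0, 0, -0.02], 0.0], [[0, 0, 0], [0, 0, -0.02], 0.0], [[0, 0, 0], [0, 0, -0.02], 0.0], [[0, 0, 0], [0, 0, 0], 0.0], [[0, 0, 0], [0, 0, 0], 0.0]]'

```text
clock: 11.8
position: [0.5885, -0.1417, 0.1464]
ee_rot: [1.813, 2.564, -0.002]
force: [-3.7, -1.7, 9.9]
width: 0.147
```

Run:
```python
from h import *
o=st(); print("under",o["position"][2]-.0818)
```

```text
t 11.8 pos [ 0.5885 -0.1417  0.1464] toolx 109.48 zax [ 4.0e-04 -1.5e-03 -1.0e+00] F [-3.7 -1.7  9.9] M [-0.34   0.907  0.799] w 13.5 q [ 0.49  0.53 -0.5   1.69  0.29  1.    0.23]
under 0.06463148899070527
```

There is a 0.8 N·m moment at 1.16 rad, so this is the end stop. I let it rise into the lock, then open.

Emit:
send_rows --deltas '[[[0, 0, 0.002], [0, 0, 0], 0.0], [[0, 0, 0.002], [0, 0, 0], 0.0], [[0, 0, 0.001], [0, 0, 0], 0.0], [[0, 0, 0.001], [0, 0, 0], 0.0], [[0, 0, 0.001], [0, 0, 0], 0.0], [[0, 0, 0.001], [0, 0, 0], 0.0], [[0, 0, 0.001], [0, 0, 0], 0.0], [[0, 0, 0], [0, 0, 0], 0.0], [[0, 0, 0], [0, 0, 0], 0.0], [[0, 0, 0], [0, 0, 0], 0.0]]'

```text
clock: 12.8
position: [0.5878, -0.1417, 0.152]
ee_rot: [-1.814, -2.562, 0.001]
force: [8.1, -3.8, -28.9]
width: 0.15
```

Run:
```python
from h import *
o=st(); print("under",o["position"][2]-.0818)
```

```text
t 12.8 pos [ 0.5878 -0.1417  0.152 ] toolx 109.4 zax [-2.1e-03  6.0e-04 -1.0e+00] F [  8.1  -3.8 -28.9] M [-0.804 -2.335  0.734] w 13.8 q [ 0.49  0.53 -0.5   1.68  0.29  1.01  0.23]
under 0.07022505869105124
```

It is held at 70 mm against a 29 N pull, so it is locked. I take off the load, open and lift clear.

Emit:
send_rows --deltas '[[[0, 0, -0.0015], [0, 0, 0], 0.0], [[0, 0, -0.0005], [0, 0, 0], 0.0], [[0, 0, 0], [0, 0, 0], 0.0], [[0, 0, 0], [0, 0, 0], 0.05], [[0, 0, 0], [0, 0, 0], 0.05], [[0, 0, 0], [0, 0, 0], 0.05], [[0, 0, 0], [0, 0, 0], 0.05], [[0, 0, 0.01], [0, 0, 0], 0.05], [[0, 0, 0.03], [0, 0, 0], 0.05], [[0, 0, 0.04], [0, 0, 0], 0.05]]'

```text
clock: 13.8
position: [0.5873, -0.1409, 0.2329]
ee_rot: [-1.813, -2.562, 0.002]
force: [1.1, -0.0, 0.1]
width: 0.543
```

Emit:
send_rows --deltas '[[[0, 0.01, 0.04], [0, 0, 0], 0.05], [[0, 0.02, 0.03], [0, 0, 0], 0.0], [[-0.01, 0.04, 0], [0, 0, 0], 0.0], [[-0.015, 0.045, 0], [0, 0, 0], 0.0], [[-0.015, 0.045, 0], [0, 0, 0], 0.0], [[-0.015, 0.045, 0], [0, 0, 0], 0.0], [[-0.01, 0.045, 0], [0, 0, 0], 0.0], [[0, 0.03, 0], [0, 0, 0], 0.0], [[0, 0, 0], [0, 0, 0], 0.0], [[0, 0, 0], [0, 0, 0], 0.0]]'

```text
clock: 14.8
position: [0.5233, 0.1395, 0.3034]
ee_rot: [1.812, 2.565, 0.001]
force: [0.6, -0.4, 0.7]
width: 0.003
```

Run:
```python
from h import *
o=st()
t=snap("top","t4"); s=snap("side","s4")
a=cv2.resize(t[180:280,260:410,::-1],(600,400),interpolation=cv2.INTER_CUBIC)
b=cv2.resize(s[150:250,280:330+50,::-1],(400,400),interpolation=cv2.INTER_CUBIC)
cv2.imwrite("pics/c4.png",cv2.resize(np.hstack([a,b]),(800,320)))
h=cv2.cvtColor(t,cv2.COLOR_RGB2HSV); m=cv2.inRange(h,(18,120,90),(32,255,255)); m[:190]=0;m[262:]=0;m[:,:270]=0;m[:,347:]=0
ys,xs=np.nonzero(m); pts=np.array([onz("top",(x,y),.16)[:2] for x,y in zip(xs,ys)],np.float32); print(len(pts),cv2.boxPoints(cv2.minAreaRect(pts)).round(4))
h=cv2.cvtColor(t,cv2.COLOR_RGB2HSV); m=cv2.inRange(h,(40,110,30),(85,255,255)); m[:200]=0;m[275:]=0;m[:,:330]=0;m[:,:][:,390:]=0
ys,xs=np.nonzero(m)
if len(xs)>20: print("wing",len(xs),cv2.minAreaRect(np.array([onz("top",(x,y),.181)[:2]*1000 for x,y in zip(xs,ys)],np.float32)))
```

```text
t 14.8 pos [0.5233 0.1395 0.3034] toolx 109.52 zax [ 8.e-04 -0.e+00 -1.e+00] F [ 0.6 -0.4  0.7] M [-0.037 -0.155  0.004] w 0.3 q [ 0.13  0.31 -0.65  1.62  0.2   1.27 -0.21]
404 [[ 0.5507  0.0539]
 [ 0.6555 -0.0685]
 [ 0.6766 -0.0504]
 [ 0.5718  0.072 ]]
wing 126 ((586.8153076171875, -139.93531799316406), (15.047636985778809, 55.863529205322266), 21.664724349975586)
```

View pics/c4.png

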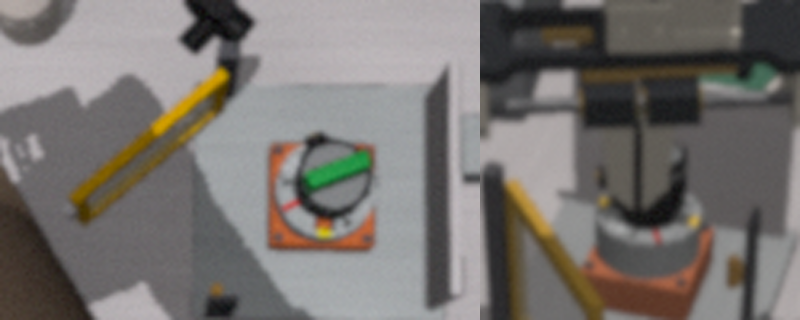

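The sensor is locked. The top crop shows the green wing centred on the collar at about 111°, turned from the slots. The door is at about 130° from its hinge, which is 0.85 rad open. I now go round to its outer face.

Emit:
send_rows --deltas '[[[0.01, -0.0057, 0], [0, 0, -0.12], 0.0], [[0.01, -0.0057, 0], [0, 0, -0.12], 0.0], [[0.01, -0.0057, 0], [0, 0, -0.12], 0.0], [[0.01, -0.0057, 0], [0, 0, -0.12], 0.0], [[0.01, -0.0057, 0], [0, 0, -0.12], 0.0], [[0.01, -0.0057, 0], [0, 0, -0.12], 0.0], [[0.01, -0.0057, 0], [0, 0, -0.12], 0.0], [[0.01, -0.0057, 0], [0, 0, -0.12], 0.0], [[0.01, -0.0057, 0], [0, 0, -0.12], 0.0], [[0.008, -0.0057, 0], [0, 0, -0.12], 0.0]]'

```text
clock: 15.9
position: [0.6221, 0.0795, 0.3027]
ee_rot: [2.95, 1.08, -0.001]
force: [0.7, -0.7, 0.4]
width: 0.004
```

Emit:
send_rows --deltas '[[[0, 0, -0.02], [0, 0, 0], 0.0], [[0, 0, -0.03], [0, 0, 0], 0.0], [[0, 0, -0.03], [0, 0, 0], 0.0], [[0, 0, -0.03], [0, 0, 0], 0.0], [[0, 0, -0.03], [0, 0, 0], 0.0], [[0, 0, -0.02], [0, 0, 0], 0.0], [[0, 0, -0.01], [0, 0, 0], 0.0], [[0, 0, 0], [0, 0, 0], 0.0], [[0, 0, 0], [0, 0, 0], 0.0], [[0, 0, 0], [0, 0, 0], 0.0]]'

```text
clock: 16.9
position: [0.6224, 0.0818, 0.1342]
ee_rot: [2.946, 1.091, 0.004]
force: [-0.7, 0.3, -0.6]
width: 0.005
```

Run:
```python
from h import *
o=st()
H=np.array([.6741,-.0566])
def Q(deg,off,r=.14):
    u=np.array([np.cos(np.radians(deg)),np.sin(np.radians(deg))]); n=np.array([u[1],-u[0]]); return H+r*u+off*n
p=o["position"][:2]
L=[(130.6,.016)]+[(a,.0145) for a in (137,143,149,155,161,166,171,174.5,177,179.3)]+[(179.3,.011)]
for a,f in L: q=Q(a,f); print(a,q.round(4),(q-p).round(4)); p=q
s=snap("side","s5"); cv2.imwrite("pics/c5.png",cv2.resize(s[120:300,220:400,::-1],(540,540)))
```

```text
t 16.9 pos [0.6224 0.0818 0.1342] toolx 40.64 zax [ 2.3e-03  3.0e-04 -1.0e+00] F [-0.7  0.3 -0.6] M [ 0.02  -0.064 -0.01 ] w 0.5 q [ 0.01  0.55 -0.34  1.65  0.21  0.97 -1.26]
130.6 [0.5951 0.0601] [-0.0272 -0.0217]
137 [0.5816 0.0495] [-0.0135 -0.0106]
143 [0.571  0.0392] [-0.0106 -0.0103]
149 [0.5616 0.0279] [-0.0095 -0.0113]
155 [0.5533 0.0157] [-0.0082 -0.0122]
161 [0.5464 0.0027] [-0.0069 -0.013 ]
166 [ 0.5418 -0.0087] [-0.0047 -0.0114]
171 [ 0.5381 -0.0204] [-0.0037 -0.0117]
174.5 [ 0.5361 -0.0287] [-0.002  -0.0084]
177 [ 0.5351 -0.0348] [-0.0011 -0.006 ]
179.3 [ 0.5343 -0.0404] [-0.0008 -0.0056]
179.3 [ 0.5342 -0.0439] [-0.     -0.0035]
```

View pics/c5.png

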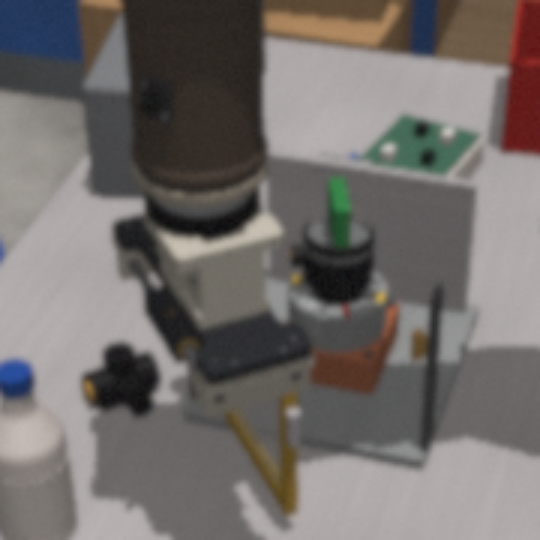

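The tool is on the door's outer side and clear of everything. Now I sweep the door shut along the arc.

Emit:
send_rows --deltas '[[[-0.009, -0.007, 0], [0, 0, 0], 0.0], [[-0.009, -0.007, 0], [0, 0, 0], 0.0], [[-0.009, -0.0077, 0], [0, 0, 0], 0.0], [[-0.0135, -0.0106, 0], [0, 0, 0.11], 0.0], [[-0.0106, -0.0103, 0], [0, 0, 0.105], 0.0], [[-0.0095, -0.0113, 0], [0, 0, 0.105], 0.0], [[-0.0082, -0.0122, 0], [0, 0, 0.105], 0.0], [[-0.0069, -0.013, 0], [0, 0, 0.105], 0.0], [[-0.0047, -0.0114, 0], [0, 0, 0.087], 0.0], [[0, 0, 0], [0, 0, 0], 0.0]]'

```text
clock: 17.95
position: [0.5397, -0.0114, 0.1327]
ee_rot: [2.476, 1.932, -0.002]
force: [0.7, 0.7, 0.2]
width: 0.006
```

Emit:
send_rows --deltas '[[[-0.0037, -0.0117, 0], [0, 0, 0.087], 0.0], [[-0.001, -0.0042, 0], [0, 0, 0.03], 0.0], [[-0.001, -0.0042, 0], [0, 0, 0.03], 0.0], [[-0.0006, -0.003, 0], [0, 0, 0.022], 0.0], [[-0.0005, -0.003, 0], [0, 0, 0.022], 0.0], [[-0.0004, -0.0028, 0], [0, 0, 0.02], 0.0], [[-0.0004, -0.0028, 0], [0, 0, 0.02], 0.0], [[0, -0.001, 0], [0, 0, 0], 0.0], [[0, 0, 0], [0, 0, 0], 0.0], [[0, 0, 0], [0, 0, 0], 0.0]]'

```text
clock: 18.95
position: [0.5333, -0.0384, 0.1329]
ee_rot: [-2.235, -2.205, -0.004]
force: [-0.7, 8.8, -1.2]
width: 0.007
```

Run:
```python
from h import *
o=st()
t=snap("top","t6"); s=snap("side","s6"); cv2.imwrite("pics/c6.png",cv2.resize(s[120:300,220:400,::-1],(540,540)))
```

```text
t 18.95 pos [ 0.5333 -0.0384  0.1329] toolx 89.23 zax [ 4.0e-04  3.1e-03 -1.0e+00] F [-0.7  8.8 -1.2] M [ 1.9   -0.027 -0.138] w 0.7 q [ 0.39  0.45 -0.56  1.87  0.3   0.9  -0.33]
```

View pics/c6.png

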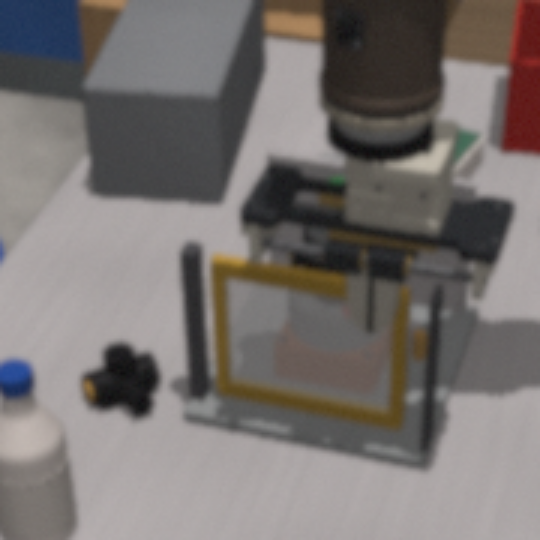

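The door is nearly or fully shut, with 8.8 N on the tool. I push further in small steps to see whether it is still in the catch.

Emit:
send_rows --deltas '[[[0, -0.001, 0], [0, 0, 0], 0.0], [[0, -0.001, 0], [0, 0, 0], 0.0], [[0, -0.001, 0], [0, 0, 0], 0.0], [[0, 0, 0], [0, 0, 0], 0.0], [[0, 0, 0], [0, 0, 0], 0.0], [[0, 0, 0], [0, 0, 0], 0.0], [[0, 0, 0], [0, 0, 0], 0.0], [[0, 0, 0], [0, 0, 0], 0.0], [[0, 0, 0], [0, 0, 0], 0.0], [[0, 0, 0], [0, 0, 0], 0.0]]'

```text
clock: 20.05
position: [0.5333, -0.0384, 0.1329]
ee_rot: [-2.231, -2.206, -0.007]
force: [-0.2, 16.9, -1.7]
width: 0.003
```

Run:
```python
from h import *
o=st()
```

```text
t 20.05 pos [ 0.5333 -0.0384  0.1329] toolx 89.35 zax [ 5.0e-04  6.2e-03 -1.0e+00] F [-0.2 16.9 -1.7] M [ 3.614  0.058 -0.206] w 0.3 q [ 0.39  0.46 -0.56  1.87  0.3   0.9  -0.32]
```

It does not move while the force rises to 17 N. The catch only resists about 6 N, so this is the hard stop. I back away and check.

Emit:
send_rows --deltas '[[[0, 0.008, 0], [0, 0, 0], 0.0], [[0, 0.02, 0], [0, 0, 0], 0.0], [[0, 0.03, 0.01], [0, 0, 0], 0.0], [[0, 0.03, 0.03], [0, 0, 0], 0.0], [[-0.01, 0.03, 0.04], [0, 0, 0], 0.0], [[-0.02, 0.04, 0.04], [0, 0, 0], 0.0], [[-0.02, 0.04, 0.04], [0, 0, 0], 0.0], [[-0.02, 0.04, 0], [0, 0, 0], 0.0], [[-0.02, 0.04, 0], [0, 0, 0], 0.0], [[0, 0, 0], [0, 0, 0], 0.0]]'

```text
clock: 21.05
position: [0.4468, 0.2257, 0.2797]
ee_rot: [-2.228, -2.214, -0.004]
force: [0.2, -1.1, 0.3]
width: 0.003
```

Run:
```python
from h import *
o=st()
t=snap("top","t7"); s=snap("side","s7")
a=cv2.resize(t[150:310,150:410,::-1],(650,400),interpolation=cv2.INTER_CUBIC)
cv2.imwrite("pics/c7.png",cv2.resize(np.vstack([a,cv2.resize(s[120:300,220:480,::-1],(650,450))]),(455,595)))
h=cv2.cvtColor(t,cv2.COLOR_RGB2HSV); m=cv2.inRange(h,(18,120,90),(32,255,255)); m[:190]=0;m[285:]=0;m[:,:285]=0;m[:,347:]=0
ys,xs=np.nonzero(m); pts=np.array([onz("top",(x,y),.16)[:2] for x,y in zip(xs,ys)],np.float32); print(len(pts),cv2.boxPoints(cv2.minAreaRect(pts)).round(4))
for n,z,lo,hi,roi in(("green",.181,(40,110,30),(85,255,255),(200,275,330,390)),("red",.105,(172,130,60),(180,255,255),(220,260,185,225))):
    m=cv2.inRange(h,lo,hi); y0,y1,x0,x1=roi; k=np.zeros_like(m); k[y0:y1,x0:x1]=m[y0:y1,x0:x1]; ys,xs=np.nonzero(k)
    if len(xs)>20: print(n,len(xs),cv2.minAreaRect(np.array([onz("top",(x,y),z)[:2]*1000 for x,y in zip(xs,ys)],np.float32)))
```

```text
t 21.05 pos [0.4468 0.2257 0.2797] toolx 89.64 zax [ 0.0011  0.0026 -1.    ] F [ 0.2 -1.1  0.3] M [-0.036 -0.102  0.043] w 0.3 q [ 0.    0.27 -0.71  1.75  0.18  1.19 -0.77]
361 [[ 0.4934 -0.0594]
 [ 0.6717 -0.0646]
 [ 0.6721 -0.0498]
 [ 0.4938 -0.0447]]
green 126 ((586.8153076171875, -139.93531799316406), (15.047636985778809, 55.863529205322266), 21.664724349975586)
```

View pics/c7.png

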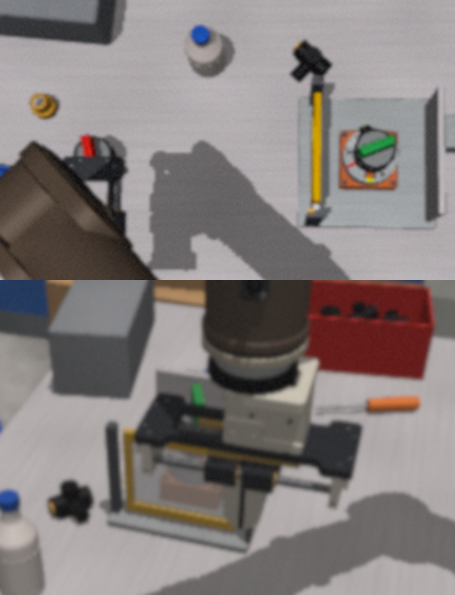

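The top view shows the door frame lying along the nest's +y edge, from about (317,92) to (317,203) in the crop. The wing is unchanged at (375,147), and the red sensor and the other items are where they were. The arm is touching nothing, so I hand in.

```bash
python3 -c "
from h import *
print(job.sign_off())"
```

```text
the job is handed in; nothing more can be done
None
```

The green sensor is locked in the nest, the guard door is shut, and the job was handed in at about 21 s with the robot touching nothing.

- **Sensor:** I lowered it into the slots, which lie about -0.07 rad from the world x axis. I pushed the underside down to about 65 mm and turned it clockwise 1.16 rad, until a 0.8 N·m moment marked the end stop. It then rose to about 70 mm and held against a 29 N upward pull. In the last top picture the wing is centred on the collar at about 111.7°, unchanged by shutting the door. The gripper read 109.4° there, so the two differ by about 2°.
- **Door:** It met a hard stop, with no movement while the force rose from 9 to 17 N. After I backed off, it stayed shut. The picture puts it about 0.016 rad off the nest's axis; I put that down to measuring error, and it is inside the catch's 0.04 rad.
- **Other items:** The red sensor looked in place in the last picture, but it was partly hidden by the arm and its colour mask gave no reading, so I did not measure it again. The arm never came near it after the pick, and the other items in view also looked undisturbed.

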